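Set up the kitchen slicer: thickness selector, then support leg and cam lever

ROBOT

A 6-joint arm with a two-finger parallel gripper is mounted at the origin on the work surface. World frame = base frame: x ahead of the robot, y to its left, z up, the work surface at z = 0. Lengths are in mm, angles in rad, forces in N, time in s.
With the tool pointing down it reaches from about 350 to 775 mm from the base axis. Payload 5.5 kg.
Tool frame: the origin (TCP) lies midway between the tips of the shut fingers; the grasp point (between the pads) lies 19 mm behind it (robot.grasp_offset is the distance from the TCP to the grasp point, in mm); z points along the fingers, y is the line along which they close (so a half turn about z gives the same grasp; the last joint's range is limited). The gripper opens to 85 mm and grips with 20 to 120 N. Pads are 22 mm wide; open, the fingers measure 114 mm over their backs; the gripper's body (76 mm by 85 mm) begins 54 mm behind the grasp point. The pads swing forward as they close: fully open they stand 13 mm farther back than shut.
Start: joints at [-1.469, 0.313, 0.046, 1.304, 0, 1.431], TCP at [137.677, -558.316, 231.323] pointing down, gripper open.
Joint ranges: [-2.76, 2.76], [-0.86, 1.69], [-1.03, 1.26], [-2.2, 2.34], [-1.47, 1.5], [-3.14, 3.14]. Speed limits (rad/s): [2.57, 2.57, 3.14, 3.14, 3.14, 3.14].

INTERFACE

Orientations are given as a rotation vector (axis times angle).
In Python, from cell import monitor, read_camera, camera_model, close_job, robot gives the robot as it stands.
- The arm moves only by the shell command python3 -m creep 'ROWS' [FORCE]. ROWS is a JSON object whose one key "deltas" holds a list of rows, each a list of 3 entries, a list of its own where there are three numbers: the shift along the tool's x, y, z in cm, then the turn, a rotation vector about the tool's x, y, z in rad, then the finger opening in cm, from 0 to 8.54. In form: {"deltas": [[[tx, ty, tz], [ax, ay, az], jaw], ...]}. A call has 1 to 12 rows; each row is the pose to reach, as a shift and turn from the pose commanded when the call began, along the tool's axes at that moment; what a row does not reach only later rows make up. A row lasts 1/10 s, in which the tool goes at most 50 mm and 8.59 degrees, less where a joint would pass 70% of its speed; a pose out of reach is approached as far as the arm can. A call with a gripper value outside its range is refused whole. The fingers move at their own pace and stop on an object; FORCE is the grip in N (left out, the last holds). Time passes only in rows, so rows that repeat a pose let the fingers close. It gives the time, the measured TCP pose, the force, the opening and the grip force at its end, in the units of the state.
- monitor.read_state(): the state, without advancing time (a new reading comes with each control period).
- read_camera(name): name is "side" or "top" or "wrist"; returns (picture, depth): 480x640x3 uint8, blue, green, red; 480x640 float32, mm along the optical axis (not along the pixel's ray), 0 where there is no reading.
- camera_model(name): a dict with "mtx" (3x3 intrinsics, pixels), "world_to_cam" (4x4, takes a point from world to camera coordinates). Camera axes: x right, y up, looking along -z (the intrinsics and any distortion apply to the point x, -y, -z); pixel columns grow to the right and rows downward; lengths in mm; the calibration is good to about 2 mm. A picture is of the moment at which its call begins: read the wrist's pose just before it. camera_model takes no time and is no camera call; for the wrist camera it gives the pose at the moment of the call.
- close_job(): hands the job in; it is judged then, once.
The state is a dict: "time_s": time; "q": joint angles; "qd": joint speeds; "joint_torque": joint torques, N m; "tool_pos": TCP position; "tool_rot": TCP orientation; "ft_force": force on the tool from outside, world axes, zero at the start; "torque": the same for the moment, N m; "gripper_width": finger opening in mm; "finger_force": force on a finger pad.
Only numpy, scipy, OpenCV 4.12 (cv2) and the standard library are available. Lean on these libraries where they do the work, as an engineer would, in place of code of your own. Each camera call takes 0.05 s, during which the arm holds its last target. There are 200 camera calls.

TASK

Set the vegetable slicer up for work. First slide the thickness selector along its slot until it lines up with the long rib. Then push the spring-loaded support leg out by its upright tab until the tab's pointer is level with the length-mark clip, and, only while holding the leg there, squeeze the cam lever fully closed towards the tab. Finish still holding the leg at the mark with the lever closed: do not let go. Leave the food guard, bowl, jar and mug where they are.

Things in the scene. Friction and masses are not known exactly. Their poses are not given: they have to be found in the camera images.
- slicer: White flat vegetable slicer with a green handle, fixed firmly on an orange cutting board (280 x 440 x 10; lengths here are in mm). Origin on the work surface under its middle; z up. Long axis = local y: handle at the -y end, the leg slides out to +y. White deck: local x -50 to +75, y -170 to +180, top at z = 56.
- selector (a joint): Thickness selector's travel along its slot, m: 0 = at the handle end, growing towards local +y of the slicer, up to 0.07. It is lined up with the long rib at 0.045. Needs about 1.5 N to slide and stays where it is left.
- selector_top (a point): Centre of the top of the selector's green finger block: 14 across (local x), 20 along the slot (local y), sticking up 33 out of the deck, top at z = 89. Free space all round; can be pinched across local x from above.
- long_rib (a point): Inner end of the long raised rib (34 long, 3 wide, 2 high) on the deck beside the slot; it runs along local x. It is the middle one of three ribs; the other two are only 10 long. The selector is set when its middle is at the same local y as this rib.
- leg: Support leg: aluminium bar with an upright grey tab, in the lane along the deck's near (local -x) side. Tab 36 (local x) x 10 thick (local y) x 55 tall. Origin: middle of the tab's foot, z = 50 (top of the bar); tab top z = 105. Axes as the slicer's. Slides along local y only, out to +y, stop at 100. A spring always draws it in (3 N at rest, 5.5 N fully out), lever closed or not.
- leg_pointer (a point): End of the small fin on the deck side of the leg's tab, at the middle of the tab's thickness, z = 60. Push the tab's -y face to slide the leg out. Fingertips over the bar must stay above z = 56, beside the cam above z = 63.
- length_mark (a point): Outer end of the fin on the small black length-mark clip on the deck's near edge, z = 60 (clip's top: z = 64). The leg is at the mark when the pointer has the same local y (slicer axes) as this point. The clip sits at a different place each time, 40 to 80 out from the leg's rest position.
- cam_lever (a joint): Cam lever angle, rad: 0 = fully closed (upright, parallel to the tab), positive = leaning open to local +y, up to 0.75; starts at 0.5 to 0.65. Stays where it is left; 2.5 to 3 N at its tip moves it. It rides on the leg. Measured along local y over both outer faces, tab and lever together are 27 when closed and about 54 at 0.65 rad.
- lever_tip (a point): Middle of the top end of the dark cam lever: a flat paddle 22 wide (local x), 10 thick, 50 long above its pivot. The pivot is on the leg, 17 to local +y of the tab's middle, at z = 56, with a round cam of radius 6.5. The lever's +y face and the tab's -y face can be straddled from above by a gripper closing along local y.
- food_guard: White round food guard with a knob, 64 across, 45 tall, standing on the board on the far (+x) side of the slicer. Origin under its middle. Leave alone.
- bowl: White bowl, 150 across, 65 tall. Origin under its middle. Leave alone.
- spice_jar: Glass jar, 56 across, 100 tall. Origin under its middle. Leave alone.
- mug: Blue mug, 76 across, 90 tall. Origin under its middle. Leave alone.

How it is judged:
By the outcome, as a careful person would: the job done as asked, in the order asked, and still so for the second after the job is handed in, while the arm keeps its last pose, push and grip.
It also fails if it takes over 58 s, if anything falls off the work surface, if the arm or the gripper's body presses on something with over 40 N, if the wrist force passes 120 N, or if a joint passes its speed limit or range.

## Working session

There is one attempt and no reset: what is moved stays moved. The work goes in short steps, Python scripts to look and compute and a shell command to move; the robot and the scene stay as the last step left them, time stands still between calls to the robot, and variables do not carry over. Pictures are saved under pics/ and viewed, at most 10 in all, crops included, and the job is handed in when it is done.

```bash
mkdir -p pics; python3 - <<'E'
from cell import monitor, read_camera, camera_model, robot
import cv2, numpy as np
print(monitor.read_state())
for n in ("top","side"):
    p,d=read_camera(n); cv2.imwrite(f"pics/{n}0.png",p); np.save(f"pics/{n}0.npy",d)
    m=camera_model(n); print(n,m, (d>0).mean())
E
```

```text
{'time_s': 0.0, 'q': array([-1.46858603e+00,  3.14030929e-01,  4.49748587e-02,  1.30358626e+00,
        1.78939010e-05,  1.43120941e+00]), 'qd': array([-0.00183082,  0.00155497,  0.00142823,  0.00062468, -0.00102828,
       -0.00080861]), 'joint_torque': array([-4.97424971e-04, -4.80624747e+01,  2.98533458e+01,  1.93599978e-02,
       -1.43660513e-04,  8.02931993e-06]), 'tool_pos': array([ 137.63361164, -557.76329889,  230.38981035]), 'tool_rot': array([-3.11682923e+00, -3.78667001e-01, -8.22417270e-05]), 'ft_force': array([-0.72245732, -0.06417052,  0.15289996]), 'torque': array([0.0130507 , 0.03090352, 0.03644164]), 'finger_force': 0.0, 'gripper_width': 85.31178592943583}
top {'mtx': array([[551.43760181,   0.        , 312.20261142],
       [  0.        , 551.43760181, 242.72848273],
       [  0.        ,   0.        ,   1.        ]]), 'world_to_cam': array([[-2.30658939e-02, -9.99711059e-01, -6.76482454e-03,
        -2.56353020e+01],
       [ 9.78310295e-01, -2.39644149e-02,  2.05753914e-01,
        -5.87110759e+02],
       [-2.05856578e-01, -1.87219954e-03,  9.78580382e-01,
        -1.17158986e+03],
       [ 0.00000000e+00,  0.00000000e+00,  0.00000000e+00,
         1.00000000e+00]])} 0.99623046875
side {'mtx': array([[485.94314209,   0.        , 316.09174016],
       [  0.        , 485.94314209, 246.1309921 ],
       [  0.        ,   0.        ,   1.        ]]), 'world_to_cam': array([[-9.97970038e-01, -6.13957234e-02, -1.69224362e-02,
         6.00064050e+02],
       [ 3.07843663e-02, -6.97673628e-01,  7.15754031e-01,
        -1.14289983e+02],
       [-5.57505739e-02,  7.13780130e-01,  6.98147405e-01,
        -9.77703122e+02],
       [ 0.00000000e+00,  0.00000000e+00,  0.00000000e+00,
         1.00000000e+00]])} 0.9959016927083333
```

View pics/top0.png

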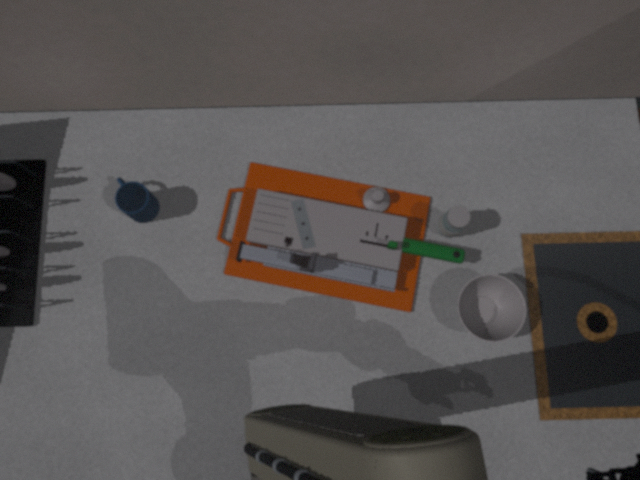

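View pics/side0.png

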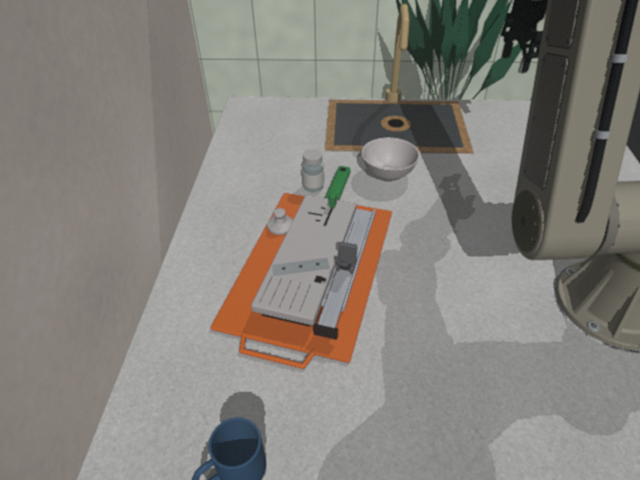

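The top view shows the board at about (325,238), with the slicer's handle to the right (430,250), the leg tab and lever near (305,261), the clip near (290,241) and the ribs near (375,232). The side view agrees. Next I'll get a coarse pose and plan a wrist view.

```bash
cat > h.py <<'E'
import numpy as np, cv2
from scipy.spatial.transform import Rotation as R
from cell import monitor, read_camera, camera_model, robot
def ray(m,uv):
    K=m["mtx"];T=m["world_to_cam"];uv=np.atleast_2d(np.asarray(uv,float))
    d=np.c_[(uv[:,0]-K[0,2])/K[0,0],-(uv[:,1]-K[1,2])/K[1,1],-np.ones(len(uv))]
    return -T[:3,:3].T@T[:3,3], d@T[:3,:3]
def onz(m,uv,z):
    c,d=ray(m,uv); return c+d*((z-c[2])/d[:,2])[:,None]
def proj(m,P):
    T=m["world_to_cam"];p=np.atleast_2d(P)@T[:3,:3].T+T[:3,3];K=m["mtx"]
    return np.c_[K[0,0]*p[:,0]/-p[:,2]+K[0,2],K[1,1]*-p[:,1]/-p[:,2]+K[1,2]]
def tool(delta_world, s=None):
    s=s or monitor.read_state(); return R.from_rotvec(s["tool_rot"]).inv().apply(delta_world)/10
E
python3 - <<'E'
from h import *
p=cv2.imread("pics/top0.png");m=camera_model("top")
h=cv2.cvtColor(p,cv2.COLOR_BGR2HSV)
k=cv2.inRange(h,(5,150,60),(18,255,255)); k[:,500:]=0
k=cv2.morphologyEx(k,cv2.MORPH_OPEN,np.ones((9,9)))
k=cv2.morphologyEx(k,cv2.MORPH_CLOSE,np.ones((3,3)))
c=max(cv2.findContours(k,0,1)[0],key=cv2.contourArea)[:,0]
P=onz(m,c,10)[:,:2].astype(np.float32); r=cv2.minAreaRect(P);print(r,cv2.boxPoints(r))
print("tab",onz(m,[(305,261)],100),"sel",onz(m,[(392,245)],89),"handle",onz(m,[(462,255)],50))
w=camera_model("wrist");s=monitor.read_state();T=w["world_to_cam"]
c=-T[:3,:3].T@T[:3,3];Rt=R.from_rotvec(s["tool_rot"])
print(w["mtx"],"cam in tool",Rt.inv().apply(c-s["tool_pos"]),"axes in tool\n",T[:3,:3]@Rt.as_matrix());print(Rt.as_matrix().round(3))
E
```

```text
((504.9976501464844, -60.11988830566406), (444.2427062988281, 124.6580581665039), 88.64411926269531) [[ 437.43015 -280.7042 ]
 [ 562.0533  -283.6539 ]
 [ 572.5652   160.46442]
 [ 447.94202  163.41412]]
tab [[538.40733654 -23.26568706 100.        ]] sel [[ 571.12304818 -213.3630991    89.        ]] handle [[ 552.33057697 -374.48752608   50.        ]]
[[425.32006377   0.         318.35986759]
 [  0.         425.32006377 240.15657224]
 [  0.           0.           1.        ]] cam in tool [  70.59331321   -0.66463856 -143.5593979 ] axes in tool
 [[-2.85893929e-05  9.99999659e-01 -8.24866666e-04]
 [ 9.61269860e-01  2.54822693e-04  2.75608766e-01]
 [ 2.75608883e-01 -7.85039977e-04 -9.61269539e-01]]
[[ 0.971  0.239 -0.   ]
 [ 0.239 -0.971  0.002]
 [ 0.    -0.002 -1.   ]]
```

```bash
python3 - <<'E'
from h import *
p=cv2.imread("pics/top0.png");m=camera_model("top")
h=cv2.cvtColor(p,cv2.COLOR_BGR2HSV)
k=cv2.inRange(h,(3,120,60),(20,255,255)); k[:,480:]=0;k[:150]=0;k[330:]=0;k[:,:222]=0
k=cv2.morphologyEx(k,cv2.MORPH_OPEN,np.ones((3,3)))
c=cv2.findNonZero(k)[:,0]
P=onz(m,c,10)[:,:2].astype(np.float32); r=cv2.minAreaRect(P);print(r,cv2.boxPoints(r))
s=monitor.read_state()
y=np.array(cv2.boxPoints(r)); 
C=onz(m,[(330,241)],56)[0];print("deck centre guess",C)
E
```

```text
((619.3323364257812, -60.202728271484375), (472.8276062011719, 277.27264404296875), 77.01719665527344) [[ 431.1275  -259.42737]
 [ 701.31244 -321.71906]
 [ 807.5372   139.02191]
 [ 537.35223  201.3136 ]]
deck centre guess [590.36651858 -79.61585751  56.        ]
```

```bash
python3 -m creep '{"deltas": [[[60.9,-33.8,-4.7],[0,0,0.468],8.5],[[60.9,-33.8,-4.7],[0,0,0.468],8.5],[[60.9,-33.8,-4.7],[0,0,0.468],8.5],[[60.9,-33.8,-4.7],[0,0,0.468],8.5],[[60.9,-33.8,-4.7],[0,0,0.468],8.5],[[60.9,-33.8,-4.7],[0,0,0.468],8.5],[[60.9,-33.8,-4.7],[0,0,0.468],8.5],[[60.9,-33.8,-4.7],[0,0,0.468],8.5],[[60.9,-33.8,-4.7],[0,0,0.468],8.5],[[60.9,-33.8,-4.7],[0,0,0.468],8.5],[[60.9,-33.8,-4.7],[0,0,0.468],8.5],[[60.9,-33.8,-4.7],[0,0,0.468],8.5]]}' 30
python3 - <<'E'
from h import *
s=monitor.read_state();print(s["tool_pos"],tool(np.array([649,-84,277])-s["tool_pos"],s), R.from_rotvec(s["tool_rot"]).as_matrix().round(4))
E
```

```text
time_s: 1.3
tool_pos: [572.8, -153.4, 271.0]
tool_rot: [3.121, -0.354, -0.001]
ft_force: [1.0, -0.9, 0.6]
gripper_width: 84.6
finger_force: 0.0
[ 572.82826834 -153.39189267  271.03545741] [ 5.86766143 -8.46989245 -0.60075255] [[ 9.746e-01 -2.241e-01 -5.000e-04]
 [-2.241e-01 -9.746e-01 -0.000e+00]
 [-5.000e-04  1.000e-04 -1.000e+00]]
```

```bash
python3 -m creep '{"deltas": [[[5.8,-8.4,-0.6],[0,0,0],8.5],[[5.8,-8.4,-0.6],[0,0,0],8.5],[[5.8,-8.4,-0.6],[0,0,0],8.5],[[5.8,-8.4,-0.6],[0,0,0],8.5],[[5.8,-8.4,-0.6],[0,0,0],8.5],[[5.8,-8.4,-0.6],[0,0,0],8.5]]}'
python3 - <<'E'
from h import *
import pickle
s=monitor.read_state();m=camera_model("wrist");p,d=read_camera("wrist")
cv2.imwrite("pics/w1.png",p);pickle.dump((s,m,p,d),open("pics/w1.pkl","wb"))
cv2.imwrite("pics/w1b.png",cv2.convertScaleAbs(p,alpha=1.6))
E
```

```text
time_s: 1.9
tool_pos: [646.2, -87.5, 277.4]
tool_rot: [3.121, -0.357, -0.0]
ft_force: [0.1, -0.6, 0.3]
gripper_width: 85.2
finger_force: 0.0
```

View pics/w1b.png

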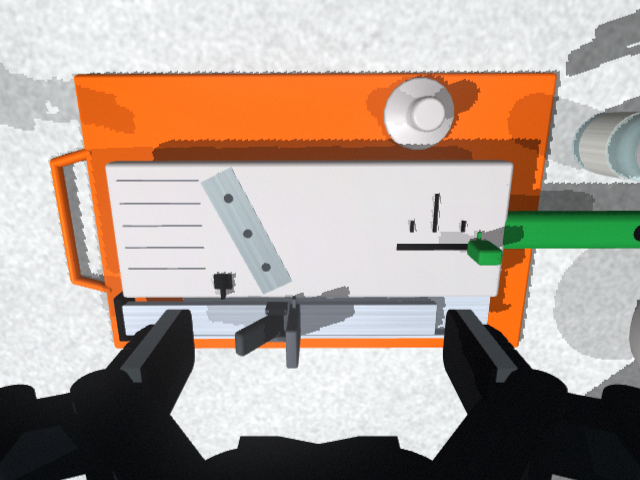

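Wrist view: deck (108–513, 163–296), long rib at x≈436 with its inner end at (436,231), selector block about (485,253), clip about (223,284) with its fin end at (223,297), tab about (293,330), and lever leaning left to (240,345). I'll measure from masks, casting rays onto the known heights.

```bash
python3 - <<'E'
from h import *
import pickle
s,m,p,d=pickle.load(open("pics/w1.pkl","rb"))
v,u=np.mgrid[:480,:640];c,dr=ray(m,np.c_[u.ravel(),v.ravel()])
P=(c+dr*d.reshape(-1,1)).reshape(480,640,3);Z=P[...,2];P[d==0]=np.nan
g=p.max(2);hsv=cv2.cvtColor(p,cv2.COLOR_BGR2HSV)
# deck direction: far edge & ribs
deck=((hsv[...,1]<60)&(g>90)&(abs(Z-56)<5)).astype(np.uint8)
deck=cv2.morphologyEx(deck,cv2.MORPH_OPEN,np.ones((5,5)))
far=np.array([(x,np.flatnonzero(deck[:,x])[0]) for x in range(130,500,5)])
W=onz(m,far-[0,.5],56);l=cv2.fitLine(W[:,:2].astype(np.float32),cv2.DIST_HUBER,0,.01,.01).ravel()
ey=l[:2]*np.sign(l[1]);ex=np.array([ey[1],-ey[0]]);print("ey",ey,"yaw deg",np.degrees(np.arctan2(-ey[0],ey[1])),"deckz med",np.nanmedian(Z[deck>0]))
xe=np.median(W[:,:2]@ex)
def ends(rows):
    return np.array([(np.flatnonzero(deck[y])[0],np.flatnonzero(deck[y])[-1]) for y in rows])
rows=np.arange(175,205,3);e=ends(rows)
yl=np.median(onz(m,np.c_[e[:,0]-.5,rows],56)[:,:2]@ey);yr=np.median(onz(m,np.c_[e[:,1]+.5,rows],56)[:,:2]@ey)
print("deck y ends",yl,yr,"len(350)",yl-yr)
y0=((yl-180)+(yr+170))/2;x0=xe-75
O=x0*ex+y0*ey;print("origin",O)
loc=lambda W:np.c_[(W[:,:2]@ex)-x0,(W[:,:2]@ey)-y0,W[:,2]]
def bb(name,mask,z,roi):
    x1,x2,y1,y2=roi;k=np.zeros_like(mask);k[y1:y2,x1:x2]=mask[y1:y2,x1:x2]
    q=cv2.findNonZero(k.astype(np.uint8))[:,0];L=loc(onz(m,q,z))
    print(name,len(q),"px",q.min(0),q.max(0),"x",L[:,0].min().round(1),L[:,0].max().round(1),"y",L[:,1].min().round(1),L[:,1].max().round(1),"mid",((L.min(0)+L.max(0))/2).round(1),"z",np.nanmedian(Z[k>0]).round(1))
dark=g<50
bb("longrib",dark,58,(428,446,185,238))
bb("ribL",dark,58,(405,420,212,240));bb("ribR",dark,58,(455,472,212,234))
bb("slot",dark,56,(390,470,241,252))
bb("clip",dark,64,(208,240,268,290));bb("fin",dark,60,(215,232,289,300))
green=(hsv[...,0]>40)&(hsv[...,0]<80)&(hsv[...,1]>120)
bb("seltop",green&(abs(Z-89)<5),89,(460,510,225,275))
grey=(hsv[...,1]<80)
bb("tabtop",grey&(abs(Z-105)<3),105,(270,320,290,380))
bb("lever>85",grey&(Z>85)&(g<120),97,(225,282,300,370))
print("tab fin rowscan");
for y in range(292,312,2): print(y,g[y,270:320:2])
for y in range(288,304,2): print(y,g[y,210:240:2])
pickle.dump((O,ex,ey),open("pics/frame.pkl","wb"))
E
python3 - <<'E'
import cv2
p=cv2.imread("pics/w1b.png");cv2.imwrite("pics/c1.png",cv2.resize(p[260:380,190:340],None,fx=5,fy=5,interpolation=cv2.INTER_NEAREST))
E
```

```text
ey [0.2222618  0.97498703] yaw deg -12.841914 deckz med 56.908838161815424
deck y ends 240.06801895646808 -106.52242905087141 len(350) 346.5904480073395
origin [606.74220541 -74.95773511]
longrib 128 px [433 194] [438 231] x 15.5 48.4 y -106.2 -103.3 mid [  31.9 -104.8   58. ] z 58.7
ribL 37 px [410 221] [413 231] x 15.5 24.6 y -86.1 -83.3 mid [ 20.1 -84.7  58. ] z 58.6
ribR 40 px [461 221] [465 231] x 15.4 24.4 y -131.4 -128.2 mid [  19.9 -129.8   58. ] z 58.9
slot 425 px [397 244] [467 249] x -1.9 3.0 y -136.1 -73.1 mid [   0.6 -104.6   56. ] z 57.5
clip 266 px [214 274] [231 289] x -36.4 -21.9 y 75.5 91.3 mid [-29.1  83.4  64. ] z 60.9
fin 53 px [220 289] [225 299] x -47.9 -38.0 y 82.7 87.3 mid [-43.  85.  60.] z 64.5
seltop 386 px [477 248] [502 264] x -4.7 9.2 y -153.2 -132.6 mid [   2.2 -142.9   89. ] z 89.3
tabtop 465 px [286 329] [297 368] x -91.5 -55.0 y 15.2 25.0 mid [-73.2  20.1 105. ] z 105.4
lever>85 536 px [235 327] [258 355] x -83.7 -57.2 y 49.1 68.4 mid [-70.4  58.7  97. ] z 94.5
tab fin rowscan
292 [146 145 145 145 145 145 145 145 146 144 145 145 144 143 145 127 126 
[... 604 characters left out ...]
 35 62 36 57 74 36 37 77 86 88 86 87 86 87 87 87
 86]
308 [36 34 32 35 36 34 35 36 35 61 38 38 45 35 36 74 86 85 85 86 86 87 86 86
 86]
310 [35 38 37 37 38 36 36 42 38 63 35 35 34 35 37 78 88 88 90 88 88 87 89 90
 88]
288 [145 145  99  47  43  33  29  24  32  33  35  70 145 145 146]
290 [147 146 145 138 123  64  26  25  80  80  81  80 130 146 146]
292 [146 146 143 123 123  72  29  24  81  81  81 108 113 146 145]
294 [147 145 146 131 131  93  27  24  83 113 146 145 145 144 145]
296 [130 130 130 129 129 121  27  27 114 128 126 123 124 125 125]
298 [65 65 63 66 65 60 28 34 65 65 64 64 66 64 65]
300 [65 60 62 63 64 64 63 62 63 62 62 63 64 63 63]
302 [58 58 59 58 58 57 58 58 56 56 57 57 57 57 56]
```

View pics/c1.png

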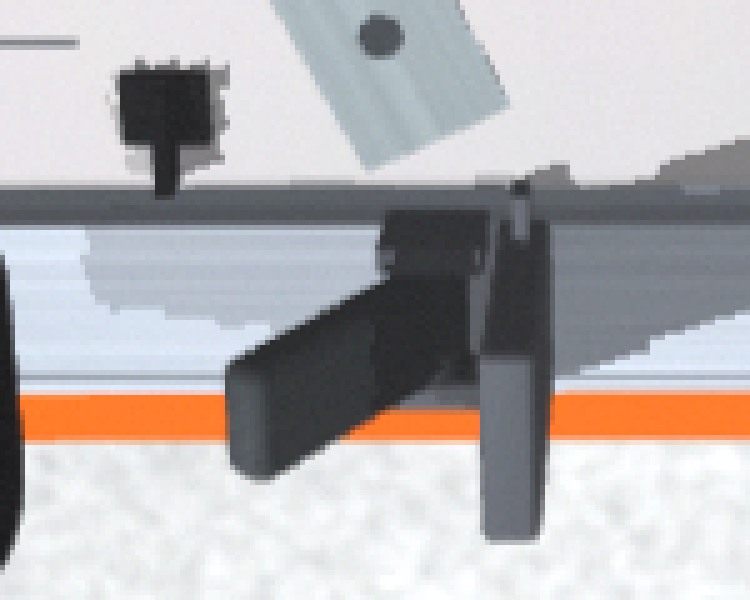

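The crop confirms both fins at z=60: clip fin mid ≈ (223.3, 299) and tab pointer mid ≈ (294.1, 297). Next check is handle clearance, pointer-to-mark distance, and q6.

```bash
python3 - <<'E'
from h import *
import pickle
s,m,p,d=pickle.load(open("pics/w1.pkl","rb"));O,ex,ey=pickle.load(open("pics/frame.pkl","rb"))
loc=lambda W:np.c_[(W[:,:2]-O)@ex,(W[:,:2]-O)@ey,W[:,2]].round(1)
print("mark,pointer",loc(onz(m,[(223.3,299),(294.1,297)],60)))
v,u=np.mgrid[205:275:6,470:600:8];uv=np.c_[u.ravel(),v.ravel()]
c,dr=ray(m,uv);L=loc(c+dr*d[uv[:,1],uv[:,0]][:,None]);L=L[(L[:,2]>59)];print(L[np.argsort(L[:,1])].tolist())
s=monitor.read_state();print(s["q"],loc(s["tool_pos"][None]))
print(m["world_to_cam"])
sel=O+2.2*ex-142.9*ey;print("sel world",sel)
E
```

```text
mark,pointer [[-47.9  84.9  60. ]
 [-46.2  19.8  60. ]]
[[4.9, -153.0, 89.2], [7.5, -149.7, 62.8], [7.5, -149.5, 80.9], [33.6, -148.3, 59.2], [-5.8, -148.0, 88.4], [-0.3, -147.0, 89.2], [5.2, -146.1, 90.2], [7.3, -143.1, 80.1], [12.5, -142.8, 60.9], [7.6, -142.5, 63.2], [-5.9, -141.5, 88.0], [-0.3, -140.5, 89.1], [5.3, -139.5, 90.3], [7.1, -136.7, 79.4], [6.7, -136.7, 60.0], [-1.4, -135.2, 85.8], [3.4, -134.6, 67.1], [4.3, -134.2, 87.2], [-1.3, -134.2, 69.6], [111.6, -3.0, 421.0]]
[-2.57627365e-01  4.69469911e-01  3.89521319e-01  1.49078101e+00
 -2.41156188e-04  3.11212084e+00] [[ 41.3  -3.6 277.6]]
[[-2.26021557e-01 -9.74122269e-01  2.48037120e-04  6.14430996e+01]
 [ 9.36347644e-01 -2.17327073e-01 -2.75720934e-01 -5.75603277e+02]
 [ 2.68639807e-01 -6.20866260e-02  9.61237694e-01 -6.03098104e+02]
 [ 0.00000000e+00  0.00000000e+00  0.00000000e+00  1.00000000e+00]]
sel world [ 577.12596753 -214.7723489 ]
```

```bash
python3 -m creep '{"deltas": [[[-3.9,13.9,13.7],[0,0,-1.571],5],[[-3.9,13.9,13.7],[0,0,-1.571],5],[[-3.9,13.9,13.7],[0,0,-1.571],5],[[-3.9,13.9,13.7],[0,0,-1.571],5],[[-3.9,13.9,13.7],[0,0,-1.571],5],[[-3.9,13.9,13.7],[0,0,-1.571],5],[[-3.9,13.9,13.7],[0,0,-1.571],5],[[-3.9,13.9,13.7],[0,0,-1.571],5],[[-3.9,13.9,13.7],[0,0,-1.571],5],[[-3.9,13.9,13.7],[0,0,-1.571],5],[[-3.9,13.9,13.7],[0,0,-1.571],5],[[-3.9,13.9,13.7],[0,0,-1.571],5]]}' 30
cat >> h.py <<'E'
import pickle
try: O,ex,ey=pickle.load(open("pics/frame.pkl","rb"))
except Exception: pass
loc=lambda W:np.c_[(np.atleast_2d(W)[:,:2]-O)@ex,(np.atleast_2d(W)[:,:2]-O)@ey,np.atleast_2d(W)[:,2]].round(1)
def st():
    s=monitor.read_state();M=R.from_rotvec(s["tool_rot"]).as_matrix()
    E=np.c_[np.r_[ex,0],np.r_[ey,0],[0,0,1]]
    print("t",s["time_s"],"loc",loc(s["tool_pos"]),"w",s["gripper_width"].round(1),"ff",s["finger_force"],"F loc",(E.T@s["ft_force"]).round(1),"q6",s["q"][5].round(2));print("tool axes in local\n",(E.T@M).round(3))
def snap(cam,name):
    m=camera_model(cam);p,d=read_camera(cam)
    cv2.imwrite(f"pics/{name}.png",p);pickle.dump((m,p,d),open(f"pics/{name}.pkl","wb"));return m,p,d
E
python3 - <<'E'
from h import *
st();m,p,d=snap("wrist","w2")
hsv=cv2.cvtColor(p,cv2.COLOR_BGR2HSV)
g=cv2.inRange(hsv,(40,120,40),(80,255,255))>0
v,u=np.nonzero(g);c,dr=ray(m,np.c_[u,v]);L=loc(c+dr*d[v,u][:,None]);k=abs(L[:,2]-89)<3
print("seltop",L[k].min(0),L[k].max(0),"px",u[k].min(),u[k].max(),v[k].min(),v[k].max())
cv2.imwrite("pics/w2b.png",cv2.convertScaleAbs(p,alpha=1.6))
E
```

```text
time_s: 3.15
tool_pos: [577.2, -214.0, 140.9]
tool_rot: [2.459, 1.954, 0.0]
ft_force: [-0.9, -0.8, 0.4]
gripper_width: 49.7
finger_force: 0.0Traceback (most recent call last):
  File "<stdin>", line 2, in <module>
  File "h.py", line 22, in st
    print("t",s["time_s"],"loc",loc(s["tool_pos"]),"w",s["gripper_width"].round(1),"ff",s["finger_force"],"F loc",(E.T@s["ft_force"]).round(1),"q6",s["q"][5].round(2));print("tool axes in local\n",(E.T@M).round(3))
                                                       ^^^^^^^^^^^^^^^^^^^^^^^^
AttributeError: 'float' object has no attribute 'round'
```

```bash
sed -i 's/s\["gripper_width"\].round(1)/round(s["gripper_width"],1)/' h.py
python3 - <<'E'
from h import *
st();m,p,d=snap("wrist","w2")
hsv=cv2.cvtColor(p,cv2.COLOR_BGR2HSV)
cv2.imwrite("pics/w2b.png",cv2.convertScaleAbs(p,alpha=1.6))
g=cv2.inRange(hsv,(40,120,40),(80,255,255))>0
v,u=np.nonzero(g);c,dr=ray(m,np.c_[u,v]);L=loc(c+dr*d[v,u][:,None]);k=abs(L[:,2]-89)<3
print("seltop",L[k].min(0),L[k].max(0),"px",u[k].min(),u[k].max(),v[k].min(),v[k].max())
E
```

```text
t 3.15 loc [[   2.1 -142.2  140.9]] w 49.7 ff 0.0 F loc [-0.7 -1.   0.4] q6 1.31
tool axes in local
 [[ 0.004  1.     0.001]
 [ 1.    -0.004 -0.   ]
 [-0.     0.001 -1.   ]]
seltop [  -6.3 -153.4   86.1] [   7.1 -134.    91.9] px 301 328 252 290
```

View pics/w2b.png

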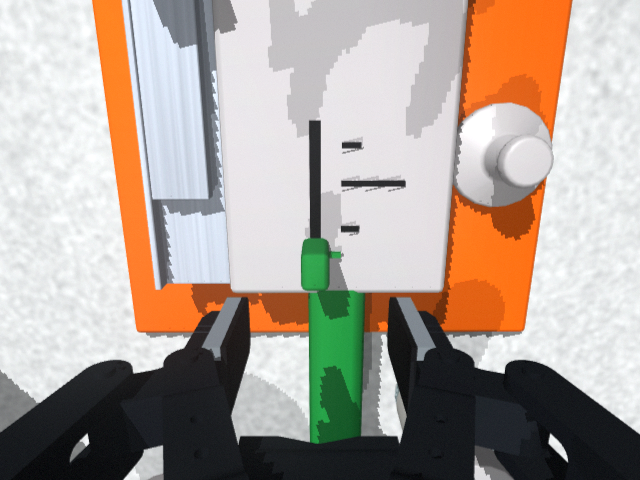

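Selector top at (314,265), with a small side pointer at (337,255). The long rib is at row 183, columns 342–405, and the fingers straddle the block. I'll descend and pinch.

```bash
python3 -m creep '{"deltas": [[[-0.1,-0.1,3.5],[0,0,0],5],[[-0.1,-0.1,6.5],[0,0,0],5],[[-0.1,-0.1,7.4],[0,0,0],5],[[-0.1,-0.1,7.4],[0,0,0],4],[[-0.1,-0.1,7.4],[0,0,0],2.5],[[-0.1,-0.1,7.4],[0,0,0],1],[[-0.1,-0.1,7.4],[0,0,0],1],[[-0.1,-0.1,7.4],[0,0,0],1],[[-0.1,-0.1,7.4],[0,0,0],1],[[-0.1,-0.1,7.4],[0,0,0],1]]}' 30
python3 - <<'E'
from h import *
m,p,d=pickle.load(open("pics/w2.pkl","rb"))
print("rib,ptr z58",loc(onz(m,[(373,183.5),(337,255),(342,183.5)],58)),"ptr z62",loc(onz(m,[(337,255)],62)), d[255,337], )
c,dr=ray(m,[(337,255),(373,183.5)]);print(loc(c+dr*np.array([d[255,337],d[183,373]])[:,None]))
st();snap("wrist","w3")
E
```

```text
time_s: 4.2
tool_pos: [575.5, -213.9, 68.2]
tool_rot: [-2.458, -1.956, 0.003]
ft_force: [-7.2, 1.1, 4.8]
gripper_width: 13.2
finger_force: 31.2
rib,ptr z58 [[  31.8 -105.1   58. ]
 [  12.9 -145.2   58. ]
 [  15.2 -105.    58. ]] ptr z62 [[  12.7 -143.8   62. ]] 233.78705
[[  12.7 -143.8   62.1]
 [  31.6 -104.9   59.6]]
t 4.2 loc [[   0.4 -142.4   68.2]] w 13.2 ff 31.213220357894897 F loc [-7.3 -0.5  4.8] q6 1.31
tool axes in local
 [[ 0.002  1.    -0.001]
 [ 1.    -0.002 -0.001]
 [-0.001 -0.001 -1.   ]]
```

```bash
python3 -m creep '{"deltas": [[[0.8,0,0],[0,0,0],1],[[1.6,0,0],[0,0,0],1],[[2.4,0,0],[0,0,0],1],[[3.2,0,0],[0,0,0],1],[[3.85,0,0],[0,0,0],1],[[3.85,0,0],[0,0,0],1],[[3.85,0,0],[0,0,0],1]]}' 30
python3 - <<'E'
from h import *
st();snap("wrist","w4")
import shutil
p=cv2.imread("pics/w4.png");cv2.imwrite("pics/w4b.png",cv2.convertScaleAbs(p,alpha=1.6))
E
```

```text
time_s: 4.95
tool_pos: [584.3, -175.4, 68.2]
tool_rot: [-2.457, -1.956, 0.001]
ft_force: [-5.6, 2.8, 6.4]
gripper_width: 13.4
finger_force: 31.2
t 4.95 loc [[   0.5 -102.9   68.2]] w 13.4 ff 31.221135556697845 F loc [-6.1  1.5  6.4] q6 1.37
tool axes in local
 [[ 0.002  1.    -0.001]
 [ 1.    -0.002  0.   ]
 [ 0.    -0.001 -1.   ]]
```

View pics/w4b.png

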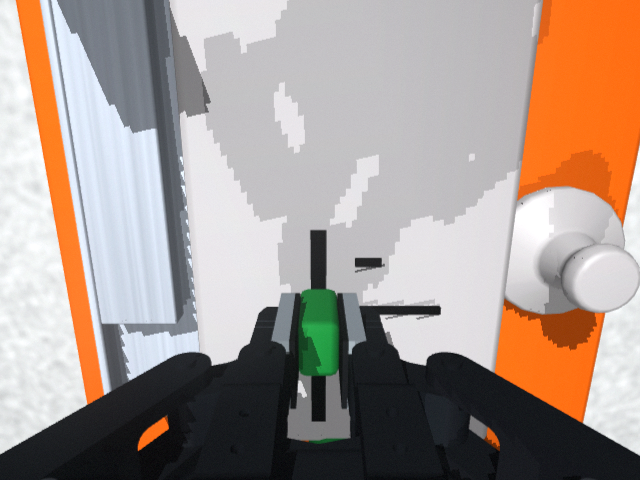

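The block is held at (320,330) and near the rib at row 311, but the pointer is hidden by the fingers. I'll release, rise and measure.

```bash
python3 -m creep '{"deltas": [[[0,0,0],[0,0,0],3],[[0,0,0],[0,0,0],5],[[0,0,0],[0,0,0],5],[[0,0,0],[0,0,0],5],[[0,0,-4],[0,0,0],5],[[0,0,-8],[0,0,0],5],[[0,0,-8],[0,0,0],5],[[0,0,-8],[0,0,0],5]]}' 30
cat > sel.py <<'E'
from h import *
import sys
n=sys.argv[1];st();m,p,d=snap("wrist",n)
hsv=cv2.cvtColor(p,cv2.COLOR_BGR2HSV)
g=cv2.inRange(hsv,(40,120,40),(80,255,255))>0
v,u=np.nonzero(g);c,dr=ray(m,np.c_[u,v]);L=loc(c+dr*d[v,u][:,None]);k=(abs(L[:,2]-89)<3)&(abs(L[:,0])<15)
print("seltop",L[k].min(0),L[k].max(0))
k=(L[:,0]>8.5)&(L[:,0]<14)&(L[:,2]>58)&(L[:,2]<66);print("ptr",L[k].min(0),L[k].max(0),L[k].mean(0),k.sum())
v,u=np.nonzero(p.max(2)<50);L=loc(onz(m,np.c_[u,v],58));k=(L[:,0]>26)&(L[:,0]<46)&(abs(L[:,1]+105)<6);print("rib",L[k].min(0),L[k].max(0),L[k].mean(0))
E
python3 sel.py w5
```

```text
time_s: 5.8
tool_pos: [586.4, -176.8, 147.6]
tool_rot: [2.456, 1.955, 0.002]
ft_force: [-0.3, 0.2, -0.8]
gripper_width: 49.8
finger_force: 0.0
t 5.8 loc [[   2.8 -103.8  147.6]] w 49.8 ff 0.0 F loc [-0.3  0.1 -0.8] q6 1.37
tool axes in local
 [[ 0.002  1.     0.003]
 [ 1.    -0.002 -0.001]
 [-0.001  0.003 -1.   ]]
seltop [  -6.1 -113.6   86.2] [  7.2 -94.5  91.7]
ptr [   8.7 -237.5   58.1] [  13.9 -103.2   62.2] [  11.26195652 -146.1923913    59.69673913] 92
rib [  26.2 -106.1   58. ] [  45.8 -103.7   58. ] [  35.96742857 -104.9          58.        ]
```

```bash
python3 - <<'E'
from h import *
for n in ("w2","w5"):
    m,p,d=pickle.load(open(f"pics/{n}.pkl","rb"))
    hsv=cv2.cvtColor(p,cv2.COLOR_BGR2HSV);v,u=np.nonzero(cv2.inRange(hsv,(40,120,40),(80,255,255)));c,dr=ray(m,np.c_[u,v]);L=loc(c+dr*d[v,u][:,None])
    k=(L[:,0]>9.5)&(L[:,0]<14)&(L[:,2]>58)&(L[:,2]<66)&(L[:,1]>-155)
    print(n,L[k].min(0),L[k].max(0),L[k].mean(0),k.sum(), loc(onz(m,np.c_[u,v][k],61)).mean(0))
E
```

```text
w2 [  10.  -145.4   58.9] [  13.9 -142.6   62.3] [  11.92916667 -143.95         60.76458333] 48 [  11.9125     -143.87291667   61.        ]
w5 [  10.  -105.8   58.8] [  13.9 -103.2   62.2] [  11.83095238 -104.3          60.86666667] 42 [  11.82142857 -104.27142857   61.        ]
```

The selector is within about 0.6 mm of the rib, so that's done. Next, turn another −90° and move above the leg, with jaws along local y.

```bash
python3 -m creep '{"deltas": [[[15.3,-7.5,0],[0,0,-1.571],8],[[15.3,-7.5,0],[0,0,-1.571],8],[[15.3,-7.5,0],[0,0,-1.571],8],[[15.3,-7.5,0],[0,0,-1.571],8],[[15.3,-7.5,0],[0,0,-1.571],8],[[15.3,-7.5,0],[0,0,-1.571],8],[[15.3,-7.5,0],[0,0,-1.571],8],[[15.3,-7.5,0],[0,0,-1.571],8],[[15.3,-7.5,0],[0,0,-1.571],8],[[15.3,-7.5,0],[0,0,-1.571],8],[[15.3,-7.5,0],[0,0,-1.571],8],[[15.3,-7.5,0],[0,0,-1.571],8]]}' 30
cat > leg.py <<'E'
from h import *
import sys
n=sys.argv[1];st();m,p,d=snap("wrist",n)
cv2.imwrite(f"pics/{n}b.png",cv2.convertScaleAbs(p,alpha=1.6))
hsv=cv2.cvtColor(p,cv2.COLOR_BGR2HSV);v,u=np.nonzero((d>0)&(hsv[...,1]<90)&(p.max(2)<130));c,dr=ray(m,np.c_[u,v]);L=loc(c+dr*d[v,u][:,None])
k=(abs(L[:,2]-105)<2)&(abs(L[:,0]+73)<22);print("top z~105",L[k].min(0),L[k].max(0),k.sum())
k=(p.max(2)[v,u]<45)&(abs(L[:,2]-62)<4)&(L[:,0]>-50)&(L[:,0]<-18)&(L[:,1]>65)&(L[:,1]<105);
if k.any(): print("clip",L[k].min(0),L[k].max(0),k.sum())
E
python3 leg.py w6
```

```text
time_s: 7.05
tool_pos: [545.4, -10.2, 144.5]
tool_rot: [-0.354, -3.118, -0.0]
ft_force: [-0.3, 1.0, -0.3]
gripper_width: 80.2
finger_force: 0.0
t 7.05 loc [[-74.2  49.5 144.5]] w 80.2 ff 0.0 F loc [-0.6  0.9 -0.3] q6 0.06
tool axes in local
 [[-1.     0.002 -0.003]
 [ 0.002  1.    -0.   ]
 [ 0.003 -0.    -1.   ]]
top z~105 [-92.4  15.1 103.1] [-56.7  25.5 106.9] 1481
clip [-46.5  76.8  58.1] [-24.6  92.5  65.9] 663
```

View pics/w6b.png

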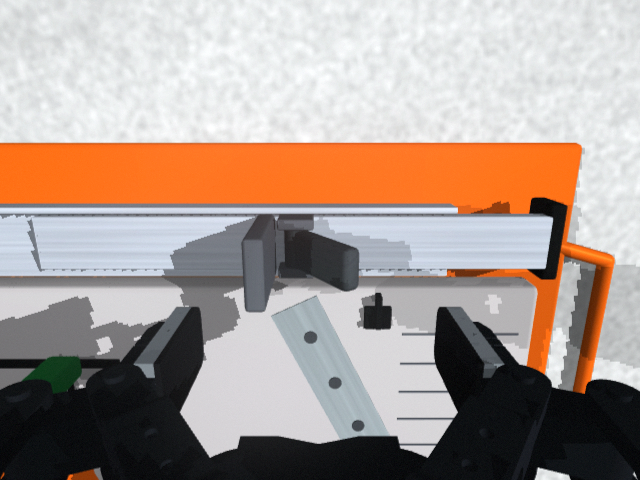

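Tab top at (257,262), lever tip at (345,268), clip fin at (378,296), all inside the open jaws. Now I'll descend and compute the mark from this view.

```bash
python3 -m creep '{"deltas": [[[0,0,3.5],[0,0,0],8],[[0,0,6],[0,0,0],8],[[0,0,7.2],[0,0,0],8],[[0,0,7.2],[0,0,0],8],[[0,0,7.2],[0,0,0],8]]}' 30
python3 - <<'E'
from h import *
m,p,d=pickle.load(open("pics/w6.pkl","rb"))
g=p.max(2)
k=np.zeros_like(g);k[288:302,365:392]=(g[288:302,365:392]<45);q=cv2.findNonZero(k)[:,0]
for y in range(288,312,2): 
    r=np.flatnonzero(g[y,360:395]<45)+360; print(y,r.min() if len(r) else None,r.max() if len(r) else None)
top=q[q[:,1]<299];print("mark",loc(onz(m,[[top[:,0].mean(),top[:,1].min()]],60)))
v,u=np.nonzero((d>0)&(g<130));c,dr=ray(m,np.c_[u,v]);L=loc(c+dr*d[v,u][:,None])
k=(L[:,2]>70)&(L[:,2]<108)&(L[:,1]>30)&(L[:,1]<75)&(abs(L[:,0]+73)<20);print("lever",L[k].min(0),L[k].max(0))
st()
E
```

```text
time_s: 7.6
tool_pos: [546.8, -10.5, 74.6]
tool_rot: [0.355, 3.121, -0.0]
ft_force: [0.4, 0.1, 0.3]
gripper_width: 80.1
finger_force: 0.0
288 None None
290 None None
292 None None
294 375 380
296 375 381
298 375 381
300 375 381
302 375 381
304 375 381
306 365 389
308 364 390
310 364 390
mark [[-46.8  84.6  60. ]]
lever [-85.6  39.8  70.1] [-63.7  69.6 101. ]
t 7.6 loc [[-72.8  49.6  74.6]] w 80.1 ff 0.0 F loc [0.4 0.2 0.3] q6 0.06
tool axes in local
 [[-1.     0.002  0.   ]
 [ 0.002  1.    -0.   ]
 [-0.    -0.    -1.   ]]
```

```bash
python3 -m creep '{"deltas": [[[0,-0.65,0],[0,0,0],6.4],[[0,-0.65,0],[0,0,0],6.4],[[0,-0.65,0],[0,0,0],6.4],[[0,0.3,0],[0,0,0],6.4],[[0,1.2,0],[0,0,0],6.4],[[0,2.1,0],[0,0,0],6.4],[[0,3.0,0],[0,0,0],6.4],[[0,3.9,0],[0,0,0],6.4],[[0,4.8,0],[0,0,0],6.4],[[0,5.5,0],[0,0,0],6.4],[[0,5.9,0],[0,0,0],6.4],[[0,5.9,0],[0,0,0],6.4]]}' 60
python3 leg.py w7
```

```text
time_s: 8.8
tool_pos: [560.2, 48.0, 74.4]
tool_rot: [0.352, 3.121, 0.0]
ft_force: [0.6, -4.6, 3.9]
gripper_width: 63.9
finger_force: 2.0
t 8.8 loc [[-72.7 109.5  74.4]] w 63.9 ff 2.0092494785785675 F loc [ 1.7 -4.4  3.9] q6 0.17
tool axes in local
 [[-1.     0.     0.001]
 [ 0.     1.     0.   ]
 [-0.001  0.    -1.   ]]
top z~105 [-92.8  64.4 103.1] [-56.  156.  106.9] 4337
clip [-46.5  79.8  58.1] [-24.7  93.   65.9] 895
```

View pics/w7b.png

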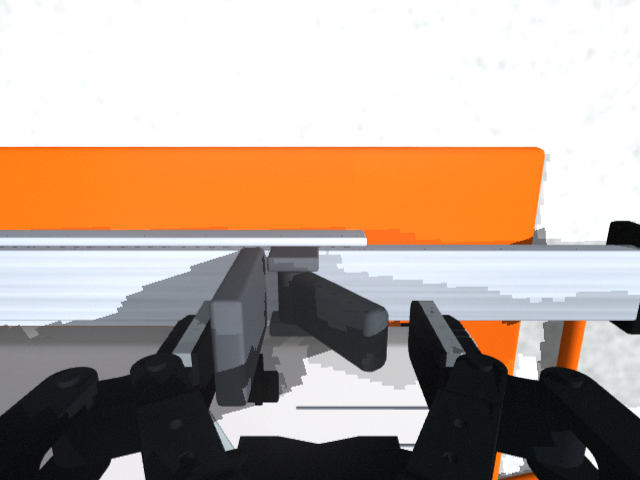

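The −y pad is pushing the tab, whose top is at about (231,350). The lever is clear of the other pad and the clip is just visible at (268,385). I'll measure the tab top precisely.

```bash
cat > tab.py <<'E'
from h import *
import sys
def meas(n):
    m,p,d=pickle.load(open(f"pics/{n}.pkl","rb"))
    v,u=np.nonzero((d>0));c,dr=ray(m,np.c_[u,v]);L=loc(c+dr*d[v,u][:,None])
    for z in (105,):
        L2=loc(onz(m,np.c_[u,v],z));k=(abs(L[:,2]-z)<1.5)&(L[:,0]<-86)&(L[:,0]>-93)&(L[:,1]<100)&(L[:,1]>5)
        print(n,"tabtop y",np.percentile(L2[k][:,1],[1,50,99]),k.sum(),np.median(L[k][:,2]))
    k=(p.max(2)[v,u]<45)&(L[:,2]>62)&(L[:,2]<66)&(L[:,0]>-38)&(L[:,0]<-18)&(L[:,1]>65)&(L[:,1]<105)
    if k.any(): L2=loc(onz(m,np.c_[u,v],64))[k];print("clip",L2.min(0),L2.max(0))
for n in sys.argv[1:]: meas(n)
E
python3 tab.py w6 w7
```

```text
w6 tabtop y [15.744 20.7   25.3  ] 245 105.5
clip [-38.6  77.6  64. ] [-26.5  91.5  64. ]
w7 tabtop y [78.6 83.4 88.3] 609 105.6
clip [-38.2  80.9  64. ] [-26.   92.3  64. ]
```

```bash
python3 -m creep '{"deltas": [[[0,0.1,0],[0,0,0],6.4],[[0,0.21,0],[0,0,0],6.4],[[0,0.21,0],[0,0,0],6.4],[[0,0.21,0],[0,0,0],6.4]]}' 60
python3 leg.py w8; python3 tab.py w8
python3 -m creep '{"deltas": [[[0,-0.1,0],[0,0,0],6.2],[[0,-0.2,0],[0,0,0],6.0],[[0,-0.3,0],[0,0,0],5.8],[[0,-0.4,0],[0,0,0],5.6],[[0,-0.4,0],[0,0,0],5.6],[[0,-0.4,0],[0,0,0],5.6]]}' 60
python3 leg.py w9; python3 tab.py w9
```

```text
time_s: 9.25
tool_pos: [560.4, 48.9, 74.2]
tool_rot: [0.354, 3.121, -0.0]
ft_force: [2.2, -5.3, 3.3]
gripper_width: 64.4
finger_force: 2.3
t 9.25 loc [[-72.7 110.5  74.2]] w 64.4 ff 2.280331403017044 F loc [ 3.4 -4.6  3.3] q6 0.17
tool axes in local
 [[-1.     0.002  0.   ]
 [ 0.002  1.    -0.   ]
 [-0.    -0.    -1.   ]]
top z~105 [-93.2  65.5 103.1] [-56.3 156.9 106.9] 4301
clip [-47.   80.1  58.1] [-24.2  93.   65.9] 810
w8 tabtop y [79.6 84.5 89.3] 652 105.6
clip [-38.4  81.3  64. ] [-25.7  92.2  64. ]
time_s: 9.9
tool_pos: [559.0, 45.1, 74.1]
tool_rot: [-0.354, -3.121, 0.001]
ft_force: [-1.1, -4.6, 3.0]
gripper_width: 56.3
finger_force: 2.6
t 9.9 loc [[-73.2 106.4  74.1]] w 56.3 ff 2.551383376121521 F loc [-0.  -4.7  3. ] q6 0.16
tool axes in local
 [[-1.     0.002 -0.001]
 [ 0.002  1.    -0.   ]
 [ 0.001 -0.    -1.   ]]
top z~105 [-93.2  65.5 103.1] [-56.3 149.1 106.9] 4304
clip [-45.4  82.4  58.1] [-24.9  92.9  65.9] 684
w9 tabtop y [79.5 84.5 89.2] 629 105.6
clip [-38.5  82.8  64. ] [-25.8  93.1  64. ]
```

```bash
python3 - <<'E'
from h import *
for n in ("w6","w7","w8","w9"):
    m,p,d=pickle.load(open(f"pics/{n}.pkl","rb"));g=p.max(2)
    for x,z in ((-30,64),(-34,64),(-44,60)):
        ys=np.arange(74,98,.5);W=np.c_[(O+x*ex+ys[:,None]*ey),np.full(len(ys),z)];q=proj(m,W)
        val=cv2.remap(g,q[:,0].astype(np.float32)[None],q[:,1].astype(np.float32)[None],cv2.INTER_LINEAR)[0]
        print(n,x,z,val.tolist())
E
```

```text
w6 -30 64 [78, 78, 78, 73, 55, 25, 21, 22, 22, 22, 22, 19, 19, 19, 19, 18, 18, 18, 19, 19, 21, 20, 20, 20, 21, 21, 21, 20, 20, 20, 20, 20, 22, 20, 20, 30, 64, 100, 122, 136, 135, 135, 134, 125, 116, 113, 114, 114]
w6 -34 64 [96, 80, 77, 76, 64, 19, 20, 22, 22, 21, 19, 18, 18, 18, 20, 19, 19, 19, 19, 20, 22, 21, 21, 22, 22, 21, 20, 19, 20, 21, 20, 20, 22, 21, 21, 26, 57, 105, 125, 124, 121, 115, 113, 113, 114, 115, 114, 114]
w6 -44 60 [136, 132, 119, 100, 101, 99, 84, 78, 79, 78, 77, 79, 76, 66, 59, 58, 58, 52, 31, 20, 19, 20, 20, 20, 21, 26, 59, 102, 115, 114, 113, 114, 115, 114, 114, 114, 114, 114, 114, 114, 115, 115, 115, 114, 114, 115, 115, 115]
w7 -30 64 [36, 36, 34, 37, 36, 36, 36, 36, 35, 48, 73, 74, 67, 57, 21, 17, 18, 17, 16, 17, 17, 18, 17, 18, 18, 16, 17, 17, 18, 17, 17, 18, 18, 19, 20, 19, 19, 20, 30, 94, 136, 136, 138, 148, 153, 153, 153, 153]
w7 -34 64 [34, 36, 36, 35, 35, 36, 35, 36, 43, 50, 71, 69, 66, 62, 61, 58, 21, 17, 17, 17, 17, 17, 16, 17, 16, 16, 16, 17, 16, 16, 17, 18, 17, 18, 18, 19, 19, 18, 21, 49, 66, 69, 87, 82, 73, 73, 87, 88]
w7 -44 60 [68, 69, 68, 70, 70
[... 717 characters left out ...]
, 65, 63, 64, 65, 65, 64, 65, 65, 64, 68, 83, 87, 88, 88, 88, 88, 87, 87]
w9 -30 64 [36, 35, 36, 35, 40, 65, 71, 71, 71, 72, 72, 72, 74, 76, 78, 79, 69, 38, 25, 17, 17, 18, 19, 19, 18, 17, 18, 17, 19, 19, 18, 19, 19, 19, 20, 21, 22, 23, 39, 109, 134, 134, 136, 153, 156, 155, 154, 155]
w9 -34 64 [36, 36, 39, 65, 69, 70, 70, 70, 71, 71, 72, 73, 75, 76, 78, 77, 53, 34, 33, 31, 23, 17, 17, 18, 18, 18, 18, 18, 18, 18, 17, 18, 18, 18, 20, 18, 20, 18, 36, 110, 131, 141, 154, 146, 134, 136, 154, 155]
w9 -44 60 [68, 67, 56, 57, 44, 35, 35, 36, 36, 36, 36, 34, 34, 34, 33, 33, 31, 32, 32, 31, 32, 32, 32, 32, 26, 29, 57, 65, 65, 64, 65, 65, 65, 65, 66, 66, 66, 66, 66, 70, 88, 89, 89, 88, 89, 89, 89, 93]
```

```bash
python3 -m creep '{"deltas": [[[0,0.07,0],[0,0,0],5.6],[[0,0.07,0],[0,0,0],5.6],[[0,-0.03,0],[0,0,0],5.4],[[0,-0.13,0],[0,0,0],5.2],[[0,-0.23,0],[0,0,0],5.0],[[0,-0.33,0],[0,0,0],4.8],[[0,-0.43,0],[0,0,0],4.6],[[0,-0.43,0],[0,0,0],4.6],[[0,-0.43,0],[0,0,0],4.6]]}' 40
python3 leg.py w10; python3 tab.py w10
```

```text
time_s: 10.85
tool_pos: [558.4, 41.2, 75.5]
tool_rot: [0.354, 3.121, 0.0]
ft_force: [-3.8, -3.8, 11.2]
gripper_width: 46.3
finger_force: 7.3
t 10.85 loc [[-73.  102.5  75.5]] w 46.3 ff 7.313243709504604 F loc [-2.8 -4.6 11.2] q6 0.16
tool axes in local
 [[-1.     0.002  0.001]
 [ 0.002  1.     0.   ]
 [-0.001  0.    -1.   ]]
top z~105 [-93.1  66.4 103.1] [-56.5 139.9 106.9] 4928
clip [-38.8  84.7  58.1] [-24.7  92.7  65.9] 482
w10 tabtop y [80.436 85.4   90.164] 637 105.6
clip [-38.7  84.6  64. ] [-26.   92.5  64. ]
```

```bash
python3 -m creep '{"deltas": [[[0,-0.11,0],[0,0,0],4.4],[[0,-0.21,0],[0,0,0],4.2],[[0,-0.31,0],[0,0,0],4.0],[[0,-0.41,0],[0,0,0],3.8],[[0,-0.51,0],[0,0,0],3.6],[[0,-0.61,0],[0,0,0],3.4],[[0,-0.61,0],[0,0,0],3.4],[[0,-0.61,0],[0,0,0],3.4]]}' 40
python3 leg.py w11; python3 tab.py w11
```

```text
time_s: 11.7
tool_pos: [557.7, 35.1, 75.3]
tool_rot: [0.354, 3.12, -0.0]
ft_force: [-2.0, -5.3, 8.9]
gripper_width: 34.4
finger_force: 5.4
t 11.7 loc [[-72.3  96.4  75.3]] w 34.4 ff 5.420231492025778 F loc [-0.8 -5.6  8.9] q6 0.14
tool axes in local
 [[-1.     0.002  0.002]
 [ 0.002  1.     0.   ]
 [-0.002  0.    -1.   ]]
top z~105 [-92.9  66.5 103.1] [-55.9 127.7 106.9] 5803
clip [-38.8  86.8  58.2] [-24.6  92.6  63.5] 348
w11 tabtop y [80.3 85.1 90. ] 630 105.6
clip [-39.1  88.   64. ] [-27.4  92.6  64. ]
```

Holding at 85.1, as intended. Now the final closing.

```bash
python3 -m creep '{"deltas": [[[0,-0.1,0],[0,0,0],3.2],[[0,-0.2,0],[0,0,0],3.0],[[0,-0.3,0],[0,0,0],2.8],[[0,-0.35,0],[0,0,0],2.7],[[0,-0.36,0],[0,0,0],2.6],[[0,-0.36,0],[0,0,0],2.4],[[0,-0.36,0],[0,0,0],2.2],[[0,-0.36,0],[0,0,0],2.2],[[0,-0.36,0],[0,0,0],2.2],[[0,-0.36,0],[0,0,0],2.2]]}' 40
python3 leg.py w12; python3 tab.py w12
```

```text
time_s: 12.75
tool_pos: [557.0, 31.9, 75.4]
tool_rot: [0.354, 3.12, 0.002]
ft_force: [-1.8, -4.4, 9.6]
gripper_width: 25.9
finger_force: 39.0
t 12.75 loc [[-72.2  93.1  75.4]] w 25.9 ff 39.02502000331879 F loc [-0.7 -4.7  9.6] q6 0.14
tool axes in local
 [[-1.     0.002  0.002]
 [ 0.002  1.     0.001]
 [-0.002  0.001 -1.   ]]
top z~105 [-93.   67.4 103.1] [-56.6 120.4 106.9] 5300
clip [-38.9  89.2  58.1] [-24.8  92.3  62.7] 195
w12 tabtop y [80.9 85.6 90.5] 615 105.6
clip [-38.9  89.8  64. ] [-28.1  92.3  64. ]
```

View pics/w12b.png

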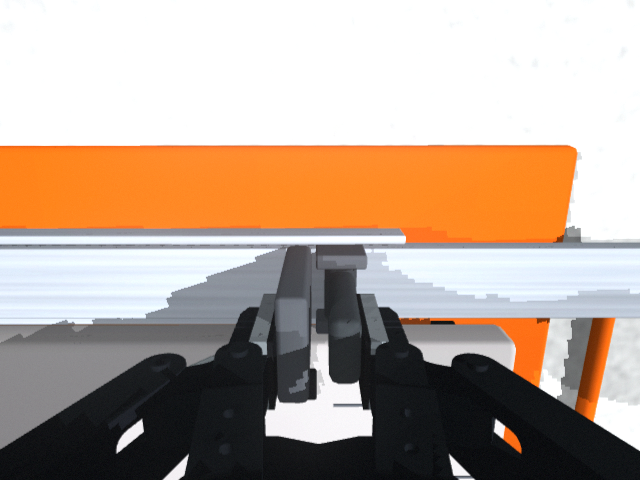

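The lever is upright and parallel to the tab, both clamped, at about (293,340) and (343,350). The tab reads 85.6 against about 85.1 wanted, so I'll trim it back slightly and average a few frames.

```bash
python3 -m creep '{"deltas": [[[0,-0.05,0],[0,0,0],2.2],[[0,-0.05,0],[0,0,0],2.2],[[0,-0.05,0],[0,0,0],2.2],[[0,-0.05,0],[0,0,0],2.2]]}' 40
python3 - <<'E'
from h import *
for i in range(5): snap("wrist",f"v{i}")
st()
E
python3 tab.py v0 v1 v2 v3 v4
```

```text
time_s: 13.2
tool_pos: [556.9, 31.5, 75.4]
tool_rot: [0.354, 3.12, 0.002]
ft_force: [-1.9, -4.9, 9.3]
gripper_width: 25.5
finger_force: 38.9
t 13.45 loc [[-72.2  92.8  75.4]] w 25.5 ff 38.86359393596649 F loc [-0.4 -3.9  9.9] q6 0.14
tool axes in local
 [[-1.     0.002  0.002]
 [ 0.002  1.     0.002]
 [-0.002  0.002 -1.   ]]
v0 tabtop y [80.7 85.5 90.1] 632 105.6
clip [-37.   89.5  64. ] [-30.1  92.4  64. ]
v1 tabtop y [80.7 85.4 90.1] 611 105.6
clip [-38.9  89.4  64. ] [-27.6  92.4  64. ]
v2 tabtop y [80.7 85.4 90.1] 604 105.55
clip [-36.9  89.5  64. ] [-27.6  91.6  64. ]
v3 tabtop y [80.5 85.4 90.1] 616 105.6
clip [-38.9  89.4  64. ] [-28.1  92.   64. ]
v4 tabtop y [80.7 85.4 90.1] 613 105.6
clip [-38.4  89.4  64. ] [-27.6  92.   64. ]
```

```bash
python3 -c "
from cell import close_job
print(close_job())"
```

```text
the job is handed in; nothing more can be done
None
```

I handed the job in at about 13.5 s, with no verdict returned: the selector is within about 0.6 mm of the long rib, the leg is held within about 0.5 mm of the length mark, and the lever is closed and still gripped, by my camera readings.

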